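Load the clamshell cell holder and snap it shut

ROBOT

A 6-joint arm with a two-finger parallel gripper is mounted at the origin on a cart in front of the work surface, level with it; the furniture and walls round the work are solid. World frame = base frame: x ahead of the robot, y to its left, z up, the work surface at z = 0. Lengths are in m, angles in rad, forces in N, time in s.
With the tool pointing down it reaches from about 0.35 to 1 m from the base axis. Payload 7.1 kg.
Tool frame: the origin (TCP) lies on the centre line of the jaws, within the pads' length; the fingertips stand 22 mm ahead of it and the grasp point (between the pads) lies 3 mm ahead of it; z points along the fingers, y is the line along which they close (so a half turn about z gives the same grasp; the last joint's range is limited). The gripper opens to 85 mm and grips with 20 to 120 N. Pads are 22 mm wide; open, the fingers measure 114 mm over their backs; the gripper's body (76 mm by 85 mm) begins 54 mm behind the grasp point. The pads swing forward as they close: fully open they stand 13 mm farther back than shut.
Start: joints at [1.272, 0.423, 1.63, -0, 1.089, -0.019], TCP at [0.173, 0.601, 0.221] pointing down, gripper open.
Joint ranges: [-3, 3], [-0.9, 2.11], [0.09, 2.58], [-1.31, 4.45], [0.11, 2.69], [-2.54, 2.54]. Speed limits (rad/s): [2.39, 2.39, 3.01, 3.14, 3.14, 3.14].

INTERFACE

Orientations are given as a unit quaternion [x, y, z, w].
In Python, from rig import manip gives the robot as it stands.
- The arm moves only by the shell command python3 -m inch 'ROWS' [OPENING] [FORCE]. ROWS is text: rows parted by semicolons, each of 6 numbers parted by spaces: the shift along the tool's x, y, z in cm, then the turn, a rotation vector about the tool's x, y, z in degrees. A call has exactly 5 rows; each row is the pose to reach, as a shift and turn from the pose commanded when the call began, along the tool's axes at that moment; what a row does not reach only later rows make up. A row lasts 1/12 s, in which the tool goes at most 41.7 mm and 7.16 degrees, less where a joint would pass 70% of its speed; a pose out of reach is approached as far as the arm can. A call with a gripper value outside its range is refused whole. OPENING is the opening, from 0 (shut) to 1 (fully open), set as the call begins (- or left out, the last holds). The fingers move at their own pace and stop on an object; FORCE is the grip in N (left out, the last holds). Time passes only in rows, so rows that repeat a pose let the fingers close, or fill a call up. It gives the time, the measured TCP pose, the force, the opening and the grip force at its end, in the units of the state.
- manip.get_obs(): the state, without advancing time (a new reading comes with each control period).
- manip.get_image(name): name is "scene" or "top" or "wrist"; returns a dict with "pixels" (480x640x3 uint8, blue, green, red), "z_map" (480x640 float32, m along the optical axis (not along the pixel's ray), 0 where there is no reading), "fx", "fy", "cx", "cy" (pixels), "rvec" (rotation vector, rad) and "tvec" (3), from world to camera coordinates, as OpenCV has them. Camera axes: x right, y down, z forward; pixel columns grow to the right and rows downward; lengths in m; the calibration is good to about 2 mm. A picture is of the moment at which its call begins.
- manip.finish_job(): hands the job in; it is judged then, once.
The state is a dict: "t": time; "joint_pos": joint angles; "qvel": joint speeds; "effort": joint torques, N m; "tcp_pos": TCP position; "tcp_rot": TCP orientation; "force": force on the tool from outside, world axes, zero at the start; "moment": the same for the moment, N m; "gripper_width": finger opening in m; "grasp_force": force on a finger pad.
Only numpy, scipy, OpenCV 4.12 (cv2) and the standard library are available. Lean on these libraries where they do the work, as an engineer would, in place of code of your own. Each camera call takes 0.05 s, during which the arm holds its last target. There are 200 camera calls.

TASK

Put the liquid cell (the small stack of two plates with knurled brass screws) flat into the nest of the open clamshell holder and let go of it, swing the upper half of the holder down onto the lower half, and press its thumb tab down until the catch snaps and the two edges meet. Finish while still pressing the tab down firmly with the fingers, and do not disturb the cell mount, the spare plate or the memory stick.

Things in the scene. Friction and masses are not known exactly. Their poses are not given: they have to be found in the camera images.
- cell_center (a point): Centre of the plates of the loose liquid cell, 9 mm above its underside: two grey metal plates, 60 mm (its x) by 38 mm (its y), together 18 mm tall. Grip the plates across the 38 mm. Four knurled brass screws and two short ports on top reach 30 mm above the underside but cannot be gripped or touched. About 0.16 kg. Starts flat on the bench.
- liquid_cell: The same liquid cell; origin at the centre of its underside.
- holder: Clamshell holder, bare aluminium, fixed to the bench, 90 mm (its x) by 130 mm (its y), 52 mm tall when shut. Origin: centre of its underside, on the bench. Its x axis points from the tab and catch (front) to the hinge (back). Lower half: tray 18 mm tall, 4.5 mm walls, black nest block inside. Upper half: hollow lid 34 mm tall with a round window. A 5 mm tall screw ear at each end (out to y = +-82 mm).
- holder_nest (a point): Centre of the nest's flat top face, 16 mm above the bench, on which the cell's underside comes to lie; axes as the holder's. The cell's 60 mm go along x, either way round, between corner locators 6 mm tall with 3.5 mm play on every side. The long sides are open for fingers over 50 mm in the middle; the tray's end walls are 60 mm to either side and 2 mm above this face.
- holder_hinge (a point): Middle of the hinge axis, which runs along the holder's y: 45 mm behind the holder's origin, 18 mm above the bench.
- holder_tab (a point): Point on the top of the black thumb tab, 7 mm from its front end: 100 mm from the hinge axis along the lid and 34 mm above the lid's edge plane; lid shut: 55 mm in front of the holder's origin, 52 mm above the bench. Its frame turns with the lid (z: outward normal of the lid; -x: from hinge to tab). The tab is 36 mm wide, 18 mm long, 8 mm thick, at the lid's upper front edge.
- holder_lid (a joint): Lid angle, rad: 0 shut, edges together (below 0.04 counts as shut); about 0.11 resting on the catch; 2.05 fully open, leaning back. The stiff hinge (0.1 N m) keeps it where it is left, so push it over from behind. On the tab's last 11 mm the catch resists, up to about 15 N, then suddenly lets go and pulls the lid shut onto a rubber seal, which gives about 1 mm per 8 N (values down to -0.03).
- cell_mount (a point): Bystander: centre of a loose black square mount, 50 x 50 mm, 13 mm tall, with a round window and four studs. Leave it alone.
- spare_plate (a point): Bystander: centre of a loose round steel plate, 69 mm across, 12 mm tall. Leave it alone.
- memory_stick (a point): Bystander: centre of a loose memory stick, 17 x 52 mm, 8 mm tall. Leave it alone.
Not all that is in view belongs to the job. Of the things like the liquid_cell, leave any that is black, blue or red; of the rest the smaller one is meant.

How it is judged:
On the way, in this order (a step that is already met when the one before it is completed fails the run):
1. the liquid cell lies flat in the nest, let go, with the holder still open (x of cell_center in the frame of holder_nest between -0.007 and 0.007 m and y of cell_center in the frame of holder_nest between -0.007 and 0.007 m and z of cell_center in the frame of holder_nest between 0.005 and 0.0125 m and angle between the x axis of cell_center and the x axis of holder_nest, either way round below 0.3 rad and angle between cell_center's own z axis and vertical below 0.12 rad and value of joint holder_lid above 0.6 rad and contact force between the fingers and liquid_cell below 0.2 N), for 0.2 s.
2. the upper half is swung down to the catch (value of joint holder_lid below 0.3 rad), for 0.05 s.
3. the catch has snapped and the edges meet (value of joint holder_lid below 0.04 rad), for 0.1 s.
At the end, for the whole second after the job is handed in: The holder is snapped shut (joint holder_lid below 0.04 rad) with the cell flat in the nest (within 7 mm of its centre, lengthwise within 0.3 rad), and the fingers still press on the holder with more than 3 N (x of cell_center in the frame of holder_nest between -0.007 and 0.007 m and y of cell_center in the frame of holder_nest between -0.007 and 0.007 m and z of cell_center in the frame of holder_nest between 0.005 and 0.0125 m and angle between the x axis of cell_center and the x axis of holder_nest, either way round below 0.3 rad and angle between cell_center's own z axis and vertical below 0.12 rad and value of joint holder_lid below 0.04 rad and contact force between the fingers and holder above 3 N); the arm keeps its last pose, push and grip.
It fails at once if the cell mount is disturbed (moved by more than 25 mm) (distance of cell_mount from where it was at the start of the episode above 0.025 m).
It fails at once if the spare plate is disturbed (moved by more than 25 mm) (distance of spare_plate from where it was at the start of the episode above 0.025 m).
It fails at once if the memory stick is disturbed (moved by more than 25 mm) (distance of memory_stick from where it was at the start of the episode above 0.025 m).
It also fails if it takes over 58 s, if anything falls off the work surface, if the arm or the gripper's body presses on something with over 40 N, if the wrist force passes 120 N, or if a joint passes its speed limit or range.

## Working session

There is one attempt and no reset: what is moved stays moved. The work goes in short steps, Python scripts to look and compute and a shell command to move; the robot and the scene stay as the last step left them, time stands still between calls to the robot, and variables do not carry over. Pictures are saved under pics/ and viewed, at most 10 in all, crops included, and the job is handed in when it is done.

```bash
mkdir -p pics
cat > h.py <<'E'
import numpy as np, cv2, pickle
from rig import manip
def grab(n, save=None):
    im=manip.get_image(n); im['R']=cv2.Rodrigues(np.array(im['rvec'],float))[0]; im['t']=np.array(im['tvec'],float).ravel()
    if save:
        cv2.imwrite(f'pics/{save}.png',im['pixels']); pickle.dump(im,open(f'pics/{save}.pkl','wb'))
    return im
def load(s): return pickle.load(open(f'pics/{s}.pkl','rb'))
def ray(im,u,v,z):
    d=im['R'].T@np.array([(u-im['cx'])/im['fx'],(v-im['cy'])/im['fy'],1]); c=-im['R'].T@im['t']
    return c+d*(z-c[2])/d[2]
def cloud(im):
    Z=im['z_map']; v,u=np.mgrid[:480,:640]
    P=np.stack([(u-im['cx'])/im['fx']*Z,(v-im['cy'])/im['fy']*Z,Z],-1)
    W=(P-im['t'])@im['R']; W[Z==0]=np.nan
    return W
def proj(im,p):
    q=im['R']@np.array(p)+im['t']; return im['fx']*q[0]/q[2]+im['cx'],im['fy']*q[1]/q[2]+im['cy']
E
python3 - <<'E'
from h import *
for n in('top','scene'):
    im=grab(n,n+'0'); print(n,-im['R'].T@im['t'],im['fx'])
o=manip.get_obs();print(o['tcp_pos'],o['tcp_rot'],o['force'],o['gripper_width'],o['t'])
E
```

```text
top [0.23515625 0.06346583 1.32833608] 556.0538271215596
scene [-0.19748386  0.75394652  0.50228759] 442.85879121073816
[0.17241979 0.60021191 0.22061956] [ 1.39444892e-01  9.90229579e-01 -6.99469209e-04 -1.19362975e-04] [-0.53240924 -0.38701729  0.09089348] 0.08582628325935747 0.1
```

View pics/top0.png

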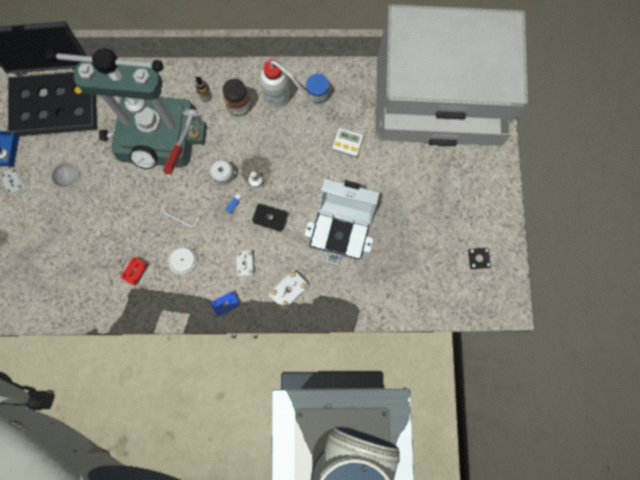

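View pics/scene0.png

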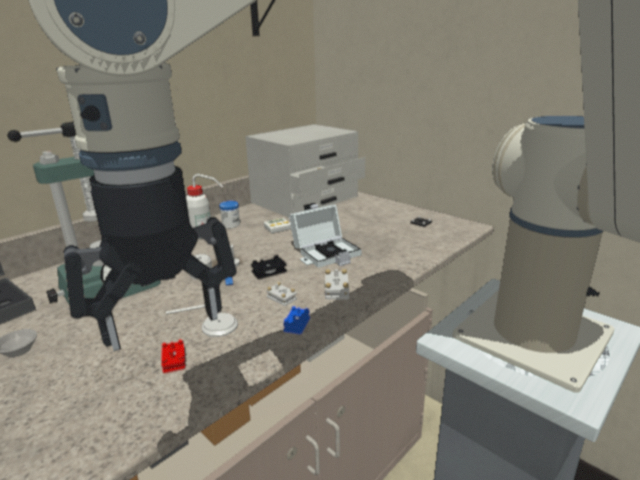

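The holder is at (342,215) in the top view. The cell candidates are black (270,217), red (134,270), blue (225,303), large light one (289,289) and small light one (245,262). I measure the last two and confirm in a crop.

Run:
```python
from h import *
im=load('top0'); px=im['pixels']; W=cloud(im)
print('bench z',np.nanmedian(W[240:320,400:450,2]))
A=cv2.resize(px[185:320,205:385],None,fx=4.4,fy=4.4,interpolation=cv2.INTER_CUBIC); cv2.imwrite('pics/crop0.png',A)
z=W[...,2]
for n,(u,v,r) in dict(small=(245,262,20),large=(289,289,24),black=(270,217,22),mount=(479,258,16),plate=(181,261,18),stick=(233,204,12)).items():
    m=np.zeros(z.shape,np.uint8); m[v-r:v+r,u-r:u+r]=1
    for h in (0.006,):
        mm=(m>0)&(z>h)&(z<.06); P=W[mm]
        if len(P)<10: print(n,'few');continue
        xy=P[:,:2].astype(np.float32); rc=cv2.minAreaRect(xy); print(n,len(P),np.round(rc[0],4),np.round(rc[1],4),round(rc[2],1),'zmax',np.round(np.percentile(P[:,2],[50,80,98]),4))
# holder
sub=(slice(175,270),slice(295,390)); 
for (u,v) in [(308,229),(369,243),(334,257),(339,237),(325,235),(355,240),(350,205),(352,185),(318,186),(376,192)]:
    print((u,v),np.round(W[v,u],4))
```

```text
bench z -0.0002695065963157106
small 396 [0.4464 0.2171] [0.0879 0.0761] 4.6 zmax [0.0173 0.02   0.0278]
large 762 [0.3843 0.1195] [0.1034 0.1078] 2.1 zmax [0.0238 0.0271 0.0377]
black 627 [0.5746 0.1596] [0.086  0.1037] 64.5 zmax [0.0221 0.0259 0.0351]
mount 296 [ 0.458  -0.3392] [0.0584 0.0754] 4.1 zmax [0.0089 0.011  0.0152]
plate 545 [0.4594 0.3804] [0.0769 0.078 ] 84.6 zmax [0.0113 0.0139 0.0166]
stick 91 [0.5944 0.2516] [0.0348 0.0505] 74.3 zmax [0.008  0.01   0.0129]
(308, 229) [0.5305 0.0738 0.0027]
(369, 243) [ 0.4936 -0.0738  0.0086]
(334, 257) [0.4562 0.0123 0.0298]
(339, 237) [ 0.5063 -0.0007  0.0209]
(325, 235) [0.5151 0.0325 0.0037]
(355, 240) [ 0.5017 -0.0402  0.006 ]
(350, 205) [ 0.584  -0.0283  0.0269]
(352, 185) [ 0.6088 -0.0279  0.1102]
(318, 186) [0.6399 0.0484 0.0018]
(376, 192) [ 0.5978 -0.0847  0.0902]
```

View pics/crop0.png

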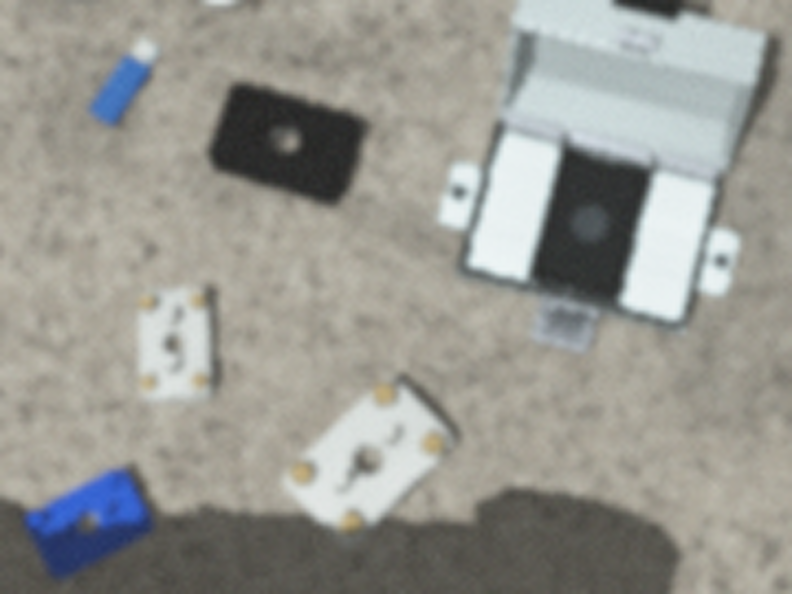

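The crop confirms it: the small light plate at crop (175,343), full (245,263), is about 59 x 39 mm with four brass screws, so it is the liquid cell. The other light one at (289,289) is clearly bigger. The holder's ear holes are at crop (458,191) and (722,261).

```bash
cat >> h.py <<'E'
from scipy.spatial.transform import Rotation as Ro
def rel(target, yaw_y):
    """shift cm in tool axes and z-turn deg so that tool y has world heading yaw_y (deg), mod 180"""
    o=manip.get_obs(); R=Ro.from_quat(o['tcp_rot']); M=R.as_matrix()
    s=R.inv().apply(np.array(target)-o['tcp_pos'])*100
    h=np.degrees(np.arctan2(M[1,1],M[0,1])); d=(yaw_y-h+90)%180-90
    print('t',round(o['t'],2),'tcp',np.round(o['tcp_pos'],4),'head_y',round(h,1),'tilt',np.round(M[:,2],3),'shift cm',np.round(s,2),'turn z',round(-d,1),'j6',np.round(o['joint_pos'][5],2),'F',np.round(o['force'],1),'w',round(o['gripper_width'],4))
E
python3 - <<'E'
from h import *
im=load('top0'); px=im['pixels'].astype(int)
m=((px.min(-1)>150)).astype(np.uint8); m[:240]=0;m[:,:228]=0;m[285:]=0;m[:,262:]=0
m=cv2.morphologyEx(m,cv2.MORPH_CLOSE,np.ones((5,5),np.uint8)); m=cv2.morphologyEx(m,cv2.MORPH_OPEN,np.ones((5,5),np.uint8))
c=max(cv2.findContours(m,0,cv2.CHAIN_APPROX_NONE)[0],key=cv2.contourArea)
P=np.array([ray(im,*p[0],.018)[:2] for p in c],np.float32); rc=cv2.minAreaRect(P); print('cell',rc, cv2.boxPoints(rc))
# holder ears
for q in [(458,191),(722,261)]:
    u,v=205+(q[0]+.5)/4.4-.5,185+(q[1]+.5)/4.4-.5; print(ray(im,u,v,.005))
# spread disc of nest, tray front corners (outer top z .018): crop (462,268),(688,325)
for q,z in [((462,268),.018),((688,325),.018),((590,223),.016),((566,325),.018)]:
    u,v=205+(q[0]+.5)/4.4-.5,185+(q[1]+.5)/4.4-.5; print(q,ray(im,u,v,z))
W=cloud(im); s=W[190:200,315:385].reshape(-1,3)
rel([.446,.217,.1],90)
E
```

```text
cell ((0.4483979046344757, 0.22549818456172943), (0.10677178204059601, 0.07901939004659653), 0.6560402512550354) [[0.39456314 0.26439404]
 [0.39546788 0.18537982]
 [0.5022327  0.18660232]
 [0.50132793 0.26561654]]
[0.53245499 0.07202697 0.005     ]
[ 0.49195739 -0.07340413  0.005     ]
(462, 268) [0.48650787 0.06998638 0.018     ]
(688, 325) [ 0.45413213 -0.05262919  0.018     ]
(590, 223) [ 5.11543005e-01 -3.29504554e-04  1.60000000e-02]
(566, 325) [0.45460686 0.01369654 0.018     ]
t 0.1 tcp [0.1724 0.6002 0.2206] head_y 74.0 tilt [-0.    -0.001 -1.   ] shift cm [-36.88 -29.26  12.1 ] turn z -16.0 j6 -0.02 F [-0.5 -0.4  0.1] w 0.0858
```

```bash
python3 -m inch '-1.5 -1.2 0 0 0 0; -4.5 -3.5 0 0 0 0; -7.5 -5.9 0 0 0 0; -10.5 -8.2 0 0 0 0; -13.5 -10.5 0 0 0 0' 1 60
python3 -m inch '-3 -2.3 0 0 0 0; -6 -4.7 0 0 0 0; -9 -7 0 0 0 0; -12 -9.4 0 0 0 0; -15 -11.7 0 0 0 0'
python3 -m inch '-2.8 -2.2 0 0 0 -4; -5.2 -4 0 0 0 -9; -7.2 -5.6 0 0 0 -14; -8.2 -6.5 0 0 0 -16; -8.2 -6.5 0 0 0 -16'
python3 - <<'E'
from h import *
im=grab('wrist','w1'); print(-im['R'].T@im['t'],im['R'].T[:,2])
rel([.4464,.223,.15],90)
E
```

```text
t: 0.52
tcp_pos: [0.2737, 0.4608, 0.2209]
tcp_rot: [0.139, 0.99, -0.0, -0.0]
force: [0.9, 0.1, 0.6]
gripper_width: 0.0851
grasp_force: 0.0
t: 0.93
tcp_pos: [0.3857, 0.3068, 0.2212]
tcp_rot: [0.139, 0.99, -0.0, -0.0]
force: [0.1, 0.6, -0.1]
gripper_width: 0.085
grasp_force: 0.0
t: 1.35
tcp_pos: [0.4472, 0.2214, 0.2211]
tcp_rot: [0.001, 1.0, -0.0, -0.0]
force: [0.9, 0.1, -0.1]
gripper_width: 0.0856
grasp_force: 0.0
[0.36951349 0.22119841 0.37354509] [ 3.04944884e-01 -7.80849189e-04 -9.52369680e-01]
t 1.4 tcp [0.4464 0.2224 0.2211] head_y 89.8 tilt [-0.001 -0.    -1.   ] shift cm [-0.01  0.06  7.11] turn z -0.2 j6 -1.13 F [-0.2  0.9 -0.2] w 0.0853
```

View pics/w1.png

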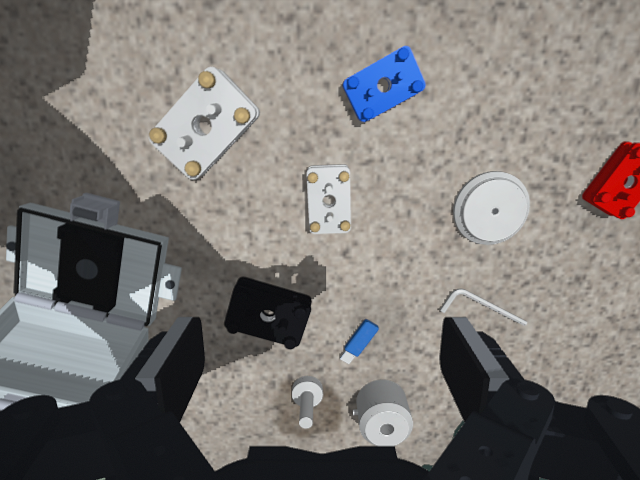

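The wrist view shows the small cell upright at (328,200) with its brass screws at the corners. I measure it from the bright mask and the holder from this view too.

Run:
```python
from h import *
im=load('w1'); W=cloud(im); z=W[...,2]
m=np.zeros(z.shape,np.uint8); m[150:250,290:370]=1
mm=((m>0)&(z>.015)&(z<.021)).astype(np.uint8); mm=cv2.morphologyEx(mm,cv2.MORPH_OPEN,np.ones((3,3),np.uint8))
c=max(cv2.findContours(mm,0,cv2.CHAIN_APPROX_NONE)[0],key=cv2.contourArea); print(cv2.minAreaRect(c))
P=np.array([ray(im,*p[0],.018)[:2] for p in c],np.float32); print('depth',cv2.minAreaRect(P), np.nanmedian(z[mm>0]))
px=im['pixels'].astype(int); b=((m>0)&(px.min(-1)>175)).astype(np.uint8); b=cv2.morphologyEx(b,cv2.MORPH_OPEN,np.ones((3,3),np.uint8))
c=max(cv2.findContours(b,0,cv2.CHAIN_APPROX_NONE)[0],key=cv2.contourArea)
P=np.array([ray(im,*p[0],.018)[:2] for p in c],np.float32); print('colour',cv2.minAreaRect(P))
# screws (brass) at top z .028
hsv=cv2.cvtColor(im['pixels'],cv2.COLOR_BGR2HSV); g=((m>0)&(hsv[...,0]>12)&(hsv[...,0]<28)&(hsv[...,1]>90)).astype(np.uint8)
n,l,s,ce=cv2.connectedComponentsWithStats(g); S=[ray(im,*ce[i],.026)[:2] for i in range(1,n) if s[i,4]>15]; print('screws',np.round(S,4),np.mean(S,0))
# ear holes in wrist
for q in [(12,246),(170,285)]: print('ear',ray(im,*q,.005))
```

```text
((328.369873046875, 199.98629760742188), (66.17684936523438, 42.711456298828125), 87.87889862060547)
depth ((0.4454317092895508, 0.22656267881393433), (0.059387318789958954, 0.03714534267783165), 1.3784620761871338) 0.017150119949048838
colour ((0.4454396367073059, 0.22714006900787354), (0.05944371223449707, 0.037570543587207794), 1.1256517171859741)
screws [[0.4236 0.2131]
 [0.4224 0.2397]
 [0.4672 0.2148]
 [0.4659 0.2412]] [0.4447834  0.22722197]
ear [ 0.49139141 -0.07275512  0.005     ]
ear [0.53175434 0.0724697  0.005     ]
```

```bash
python3 -m inch '0.1 0.3 2.5 0 0 -1; 0.1 0.45 6 0 0 -1.7; 0.1 0.45 9.5 0 0 -1.7; 0.1 0.45 13 0 0 -1.7; 0.1 0.45 15.5 0 0 -1.7'
python3 -m inch '0 0 1.5 0 0 0; 0 0 3 0 0 0; 0 0 4 0 0 0; 0 0 4.1 0 0 0; 0 0 4.1 0 0 0'
python3 - <<'E'
from h import *
im=grab('wrist','w2')
rel([.4454,.2268,.0245],91.5)
W=cloud(im); z=W[...,2]; mm=((z>.0145)&(z<.021)&(abs(W[...,0]-.445)<.045)&(abs(W[...,1]-.227)<.03)).astype(np.uint8)
mm=cv2.morphologyEx(mm,cv2.MORPH_OPEN,np.ones((5,5),np.uint8)); c=max(cv2.findContours(mm,0,cv2.CHAIN_APPROX_NONE)[0],key=cv2.contourArea)
P=np.array([ray(im,*p[0],.018)[:2] for p in c],np.float32); print(cv2.minAreaRect(P))
E
```

```text
t: 1.82
tcp_pos: [0.4431, 0.2284, 0.0638]
tcp_rot: [-0.014, 1.0, -0.0, -0.001]
force: [-0.3, -0.6, -0.3]
gripper_width: 0.0851
grasp_force: 0.0
t: 2.23
tcp_pos: [0.4445, 0.2284, 0.025]
tcp_rot: [-0.015, 1.0, -0.0, -0.001]
force: [-0.2, -0.9, 0.3]
gripper_width: 0.0854
grasp_force: 0.0
t 2.28 tcp [0.445  0.2285 0.0257] head_y 91.7 tilt [ 0.  0. -1.] shift cm [-0.03 -0.17  0.12] turn z 0.2 j6 -1.15 F [ 0.2 -0.  -0.3] w 0.0854
((0.44493675231933594, 0.22676639258861542), (0.05990265682339668, 0.03731929510831833), 2.219860315322876)
```

View pics/w2.png

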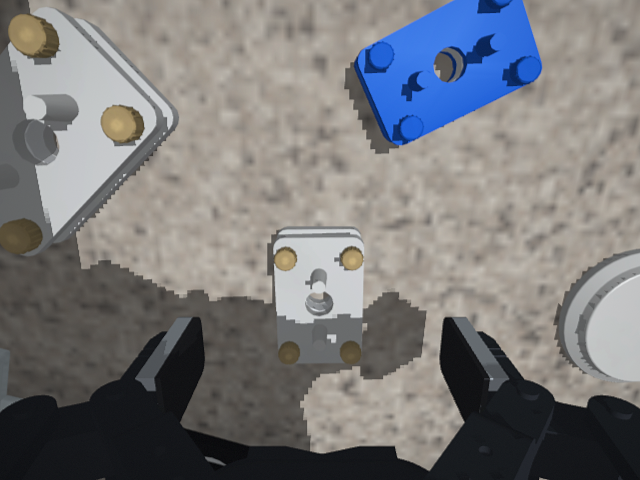

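The cell sits between the open pads at (319,295), so I close on it.

```bash
python3 -m inch '0 -0.1 0 0 0 0; 0 -0.15 0 0 0 0; 0 -0.15 0 0 0 0; 0 -0.15 0 0 0 0; 0 -0.15 0 0 0 0' 0 50
python3 -m inch '0 0 0 0 0 0; 0 0 0 0 0 0; 0 0 0 0 0 0; 0 0 0 0 0 0; 0 0 0 0 0 0'
python3 -m inch '0 0 0 0 0 0; 0 0 -1.5 0 0 0; 0 0 -4 0 0 0; 0 0 -7 0 0 0; 0 0 -8 0 0 0'
python3 - <<'E'
from h import *
im=grab('wrist','w3')
rel([.5117,-.0003,.105],74.45)
W=cloud(im); z=W[...,2]; o=manip.get_obs()['tcp_pos']
m=(abs(W[...,0]-o[0])<.045)&(abs(W[...,1]-o[1])<.017)&(z>.04)&(z<.2); m[:, :205]=0; m[:,445:]=0
h=np.histogram(z[m],np.arange(.05,.15,.004)); print(h[0],h[1][0])
print(np.round(np.nanpercentile(W[m&(abs(z-o[2]+.006)<.008)],[2,50,98],axis=0),4))
E
```

```text
t: 2.7
tcp_pos: [0.4453, 0.2265, 0.0257]
tcp_rot: [-0.014, 1.0, 0.0, 0.0]
force: [-0.8, 0.5, 0.2]
gripper_width: 0.0255
grasp_force: 0.0
t: 3.12
tcp_pos: [0.4451, 0.2265, 0.0253]
tcp_rot: [-0.015, 1.0, -0.0, -0.0]
force: [-0.7, 0.1, 0.6]
gripper_width: 0.0001
grasp_force: 0.0
t: 3.53
tcp_pos: [0.4466, 0.2272, 0.1083]
tcp_rot: [-0.015, 1.0, 0.001, 0.002]
force: [0.8, -0.3, 0.2]
gripper_width: -0.0
grasp_force: 0.0
t 3.58 tcp [0.4472 0.2275 0.1088] head_y 91.7 tilt [ 0.005  0.003 -1.   ] shift cm [ -5.78 -22.96   0.36] turn z 17.2 j6 -1.15 F [ 1.1 -0.   1.5] w 0.0002
[  0   0   0   0   0   0   0   0   0   0   0   0   0   0   0   0   0  10
 198 381 408 435 489 537] 0.05
[nan nan nan]
  return np.nanmean(a, axis, out=out, keepdims=keepdims)
```

View pics/w3.png

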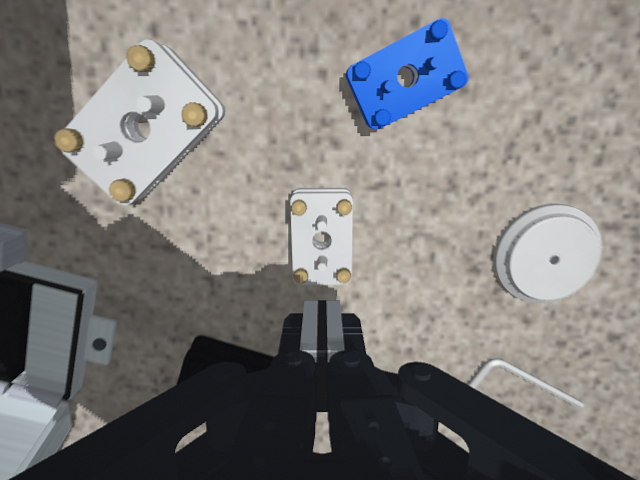

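The grasp came up empty: the cell is still at (322,238) and the fingers are shut. I check where the fingertips really are relative to it.

Run:
```python
from h import *
im=load('w3'); W=cloud(im); o=manip.get_obs(); print(o['tcp_pos'],o['t'])
for v in range(296,365,6): print(v,np.round(W[v,310],4),np.round(W[v,335],4))
z=W[...,2]; mm=((z>.0145)&(z<.021)&(abs(W[...,0]-.445)<.045)&(abs(W[...,1]-.227)<.03)).astype(np.uint8)
mm=cv2.morphologyEx(mm,cv2.MORPH_OPEN,np.ones((3,3),np.uint8)); c=max(cv2.findContours(mm,0,cv2.CHAIN_APPROX_NONE)[0],key=cv2.contourArea)
P=np.array([ray(im,*p[0],.018)[:2] for p in c],np.float32); print(cv2.minAreaRect(P))
im=load('w2'); W=cloud(im)
for p in [(325,190),(335,200),(345,190),(360,195),(325,450),(335,445)]: print(p,np.round(W[p],4))
```

```text
[0.44718164 0.2275256  0.1088207 ] 3.5833
296 [ 0.4933  0.2203 -0.0008] [0.4921 0.2377 0.0005]
302 [0.4359 0.2223 0.1242] [0.4358 0.2314 0.124 ]
308 [0.4363 0.2224 0.1283] [0.4354 0.2312 0.1296]
314 [0.4363 0.2225 0.1328] [0.4355 0.2311 0.1337]
320 [0.4357 0.2226 0.1381] [0.4359 0.231  0.1374]
326 [0.4364 0.2227 0.1408] [0.4356 0.2309 0.1419]
332 [0.4359 0.2228 0.1455] [0.4357 0.2307 0.1455]
338 [0.4361 0.2229 0.1487] [0.4357 0.2306 0.1491]
344 [0.436  0.223  0.1523] [0.4357 0.2305 0.1524]
350 [0.4359 0.2231 0.1556] [0.4358 0.2304 0.1556]
356 [0.4347 0.2232 0.1606] [0.4345 0.2302 0.1606]
362 [0.4348 0.2232 0.1632] [0.4344 0.2301 0.1636]
((0.4452793598175049, 0.22675183415412903), (0.059442244470119476, 0.03739393875002861), 2.210582733154297)
(325, 190) [0.4349 0.1847 0.0583]
(335, 200) [0.4431 0.1853 0.0506]
(345, 190) [0.4405 0.1853 0.0613]
(360, 195) [0.4488 0.1852 0.0573]
(325, 450) [0.4339 0.2707 0.0555]
(335, 445) [0.4395 0.2706 0.0524]
```

Run:
```python
from h import *
im=load('scene0'); W=cloud(im); print('proj tcp+22mm tip',proj(im,[.1724,.6002,.1986]),'tcp',proj(im,[.1724,.6002,.2206]))
for p in [(345,116),(340,113),(330,110),(318,213),(312,213),(300,212)]: print(p,np.round(W[p],4))
im=grab('scene','scene1'); W=cloud(im); px=im['pixels']; o=manip.get_obs(); print(o['tcp_pos'])
u,v=map(int,proj(im,o['tcp_pos'])); print('tcp px',u,v)
m=(abs(W[...,0]-o['tcp_pos'][0])<.03)&(abs(W[...,1]-o['tcp_pos'][1])<.03)&(W[...,2]>.05)
print('lowest finger z in scene',np.round(np.percentile(W[m][:,2],[0,1,3,10]),4))
W0=cloud(load('scene0')); m=(abs(W0[...,0]-.172)<.06)&(abs(W0[...,1]-.6)<.07)&(W0[...,2]>.05); print('start lowest',np.round(np.percentile(W0[m][:,2],[0,1,3,10]),4))
```

```text
proj tcp+22mm tip (np.float64(172.07270342322488), np.float64(366.67158586397056)) tcp (np.float64(168.75724467359578), np.float64(349.24207985740634))
(345, 116) [0.1754 0.6463 0.2504]
(340, 113) [0.1768 0.6473 0.2559]
(330, 110) [0.175  0.6483 0.2682]
(318, 213) [0.1488 0.5596 0.2483]
(312, 213) [0.15   0.5581 0.2541]
(300, 212) [0.1484 0.5583 0.269 ]
[0.44654569 0.2271981  0.10715582]
tcp px 277 252
lowest finger z in scene [0.1181 0.1227 0.1292 0.1475]
start lowest [0.2434 0.2578 0.2781 0.3081]
```

Both cameras agree that the fingertips are about 13 mm behind the reported TCP when shut and 25 mm when open. The stated 22 mm ahead is about 35 mm off. I trust the images: reopen, then go down with the TCP to about z = -0.011.

```bash
python3 -m inch '0 0 0 0 0 0; 0 0 0 0 0 0; 0 0 0 0 0 0; 0 0 0 0 0 0; 0 0 0 0 0 0' 1 50
python3 -m inch '0 0 2 0 0 0; 0 0 5 0 0 0; 0 0 8 0 0 0; 0 0 9.5 0 0 0; 0 0 9.5 0 0 0'
python3 - <<'E'
from h import *
im=grab('wrist','w4'); W=cloud(im); z=W[...,2]
rel([.4452,.2268,-.011],92)
m=(abs(W[...,0]-.435)<.012)&(((abs(W[...,1]-.2268-.045)<.012))|((abs(W[...,1]-.2268+.045)<.012)))&(z>.01)
print(np.round(np.percentile(z[m],[0,1,5]),4), np.round(np.percentile(W[m][:,1],[1,99]),4))
E
```

```text
t: 4.05
tcp_pos: [0.4446, 0.2262, 0.1044]
tcp_rot: [-0.015, 1.0, -0.0, -0.001]
force: [-0.2, 0.4, -1.0]
gripper_width: 0.0607
grasp_force: 0.0
t: 4.47
tcp_pos: [0.4427, 0.2253, 0.007]
tcp_rot: [-0.015, 1.0, -0.001, -0.003]
force: [-0.7, -1.3, 0.1]
gripper_width: 0.0857
grasp_force: 0.0
t 4.52 tcp [0.4437 0.2258 0.0086] head_y 91.7 tilt [-0.004 -0.002 -1.   ] shift cm [-0.16  0.1   1.96] turn z -0.3 j6 -1.15 F [-0.3 -0.4  0.1] w 0.0854
[0.029  0.0334 0.0394] [0.1703 0.2832]
```

```bash
python3 -m inch '-0.05 0.05 0.8 0 0 0; -0.05 0.05 1.6 0 0 0; -0.05 0.05 2.0 0 0 0; -0.05 0.05 2.05 0 0 0; -0.05 0.05 2.05 0 0 0'
python3 -m inch '0 0 0 0 0 0; 0 0 0 0 0 0; 0 0 0 0 0 0; 0 0 0 0 0 0; 0 0 0 0 0 0' 0 50
python3 -m inch '0 0 0 0 0 0; 0 0 0 0 0 0; 0 0 0 0 0 0; 0 0 0 0 0 0; 0 0 0 0 0 0'
```

```text
t: 4.93
tcp_pos: [0.4456, 0.2271, -0.0101]
tcp_rot: [-0.015, 1.0, 0.0, 0.0]
force: [0.2, 0.3, 0.7]
gripper_width: 0.0855
grasp_force: 0.0
t: 5.35
tcp_pos: [0.4458, 0.2271, -0.0097]
tcp_rot: [-0.015, 1.0, 0.0, 0.0]
force: [-1.3, -0.0, 5.8]
gripper_width: 0.0365
grasp_force: 50.6
t: 5.77
tcp_pos: [0.4458, 0.2271, -0.0097]
tcp_rot: [-0.015, 1.0, 0.0, 0.0]
force: [-0.6, 0.9, 5.2]
gripper_width: 0.0366
grasp_force: 50.6
```

Gripped at 36.6 mm. Next I lift and carry the cell over to the nest.

```bash
python3 -m inch '0 0 -1 0 0 0; 0 0 -3 0 0 0; 0 0 -6 0 0 0; 0 0 -9 0 0 0; 0 0 -10 0 0 0'
python3 -m inch '-0.4 -1.5 0 0 0 2; -1.1 -4.3 0 0 0 4; -1.9 -7.3 0 0 0 6; -2.7 -10.3 0 0 0 8; -3.3 -12.8 0 0 0 9'
python3 - <<'E'
from h import *
rel([.5117,-.0003,.085],74.45)
E
```

```text
t: 6.18
tcp_pos: [0.4472, 0.2278, 0.0936]
tcp_rot: [-0.015, 1.0, 0.001, 0.002]
force: [1.1, 1.5, -1.1]
gripper_width: 0.0366
grasp_force: 50.5
t: 6.6
tcp_pos: [0.4824, 0.0984, 0.0899]
tcp_rot: [0.065, 0.998, -0.0, 0.0]
force: [0.1, 0.9, -1.3]
gripper_width: 0.0368
grasp_force: 50.5
t 6.6 tcp [0.4824 0.0984 0.0899] head_y 82.6 tilt [ 0. -0. -1.] shift cm [-4.18 -9.41  0.49] turn z 8.1 j6 -1.26 F [ 0.1  0.9 -1.3] w 0.0368
```

```bash
python3 -m inch '-1.2 -2.7 0 0 0 2; -2.5 -5.6 0 0 0 4; -3.6 -8.2 0 0 0 6; -4.1 -9.3 0 0 0 8; -4.15 -9.4 0 0 0 8.1'
python3 -m inch '0 0 0.5 0 0 0; 0 0 1 0 0 0; 0 0 1 0 0 0; 0 0 1 0 0 0; 0 0 1 0 0 0'
python3 - <<'E'
from h import *
im=grab('wrist','w5'); W=cloud(im); z=W[...,2]
rel([.5117,-.0003,.085],74.45)
o=manip.get_obs()['tcp_pos']; ztop=o[2]+.0277; print('exp top',ztop)
m=(abs(z-ztop)<.004)&(np.hypot(W[...,0]-o[0],W[...,1]-o[1])<.06); mm=cv2.morphologyEx(m.astype(np.uint8),cv2.MORPH_OPEN,np.ones((3,3),np.uint8)); print(mm.sum(), np.nanmedian(z[mm>0]))
P=W[mm>0]; rc=cv2.minAreaRect(P[:,:2].astype(np.float32)); print(rc)
for p in [(310,250)]: pass
E
```

```text
t: 7.02
tcp_pos: [0.512, -0.0005, 0.0898]
tcp_rot: [0.137, 0.991, -0.0, 0.0]
force: [-0.4, -0.0, -1.8]
gripper_width: 0.037
grasp_force: 50.5
t: 7.43
tcp_pos: [0.5111, 0.0024, 0.0796]
tcp_rot: [0.133, 0.991, -0.0, -0.0]
force: [0.1, -1.4, -0.7]
gripper_width: 0.037
grasp_force: 50.5
t 7.48 tcp [0.5113 0.0022 0.0798] head_y 74.6 tilt [-0.  0. -1.] shift cm [-0.11 -0.23 -0.52] turn z 0.2 j6 -1.32 F [ 0.6 -0.2 -1.2] w 0.0369
exp top 0.10745391059530192
13624 0.10648984416753941
((0.5091504454612732, 0.0029218122363090515), (0.058859098702669144, 0.0632663145661354), 41.41236114501953)
```

View pics/w5.png

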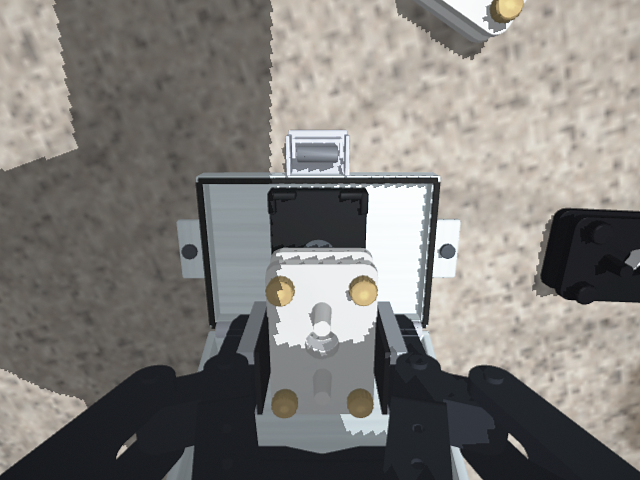

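The wrist view shows the cell held level with its screws at (279,292), (363,292), (285,404), (360,404). The nest is below it, with the ear holes at (190,251) and (447,251). From these I work out the offset.

Run:
```python
from h import *
im=load('w5'); W=cloud(im)
for p in [(279,291),(363,291),(285,403),(360,403)]: print('screw',np.round(W[p[1],p[0]],4))
zt=np.nanmedian([W[p[1],p[0]][2] for p in [(279,291),(363,291),(285,403),(360,403)]])
S=np.array([ray(im,*p,zt-.003) for p in [(279,292),(363,292),(285,404),(360,404)]]); c=S.mean(0); a=S[2:].mean(0)-S[:2].mean(0)
E=np.array([ray(im,*p,.005) for p in [(190,251),(447,251)]]); h=E.mean(0); e=E[1]-E[0]
print('cell',c,'heading x',np.degrees(np.arctan2(a[1],a[0])),np.linalg.norm(a)); print('holder',h,'heading y',np.degrees(np.arctan2(e[1],e[0])),np.linalg.norm(e))
# plate front corners / nest front corner locators at z .022: (269,189),(367,189)
n=np.array([ray(im,*p,.022) for p in [(269,189),(367,189)]]); print('nest front mid',n.mean(0))
o=manip.get_obs(); R=Ro.from_quat(o['tcp_rot'])
print('shift tool cm',np.round(R.inv().apply(h-c)*100,2), 'cell in tool',R.inv().apply(c-o['tcp_pos']))
```

```text
screw [ 0.4851 -0.0047  0.1133]
screw [0.4921 0.0209 0.1134]
screw [ 0.5268 -0.0154  0.1128]
screw [0.5338 0.0099 0.1126]
cell [0.51160211 0.00208661 0.11008625] heading x -14.628175478145177 0.04380793136514299
holder [5.11298325e-01 2.13184956e-04 5.00000000e-03] heading y 74.6967338067785 0.1506511709418928
nest front mid [0.47293482 0.0106633  0.022     ]
shift tool cm [-0.02 -0.19 10.51] cell in tool [-3.47681256e-04 -7.32693190e-05 -3.03324244e-02]
```

```bash
python3 -m inch '0 -0.1 1 0 0 0; -0.02 -0.19 2.5 0 0 0; -0.02 -0.19 4 0 0 0; -0.02 -0.19 5.5 0 0 0; -0.02 -0.19 6 0 0 0'
python3 -m inch '0 0 0.3 0 0 0; 0 0 0.6 0 0 0; 0 0 0.9 0 0 0; 0 0 1.1 0 0 0; 0 0 1.1 0 0 0'
python3 - <<'E'
from h import *
rel([.5113,.0002,.0065],74.6)
E
```

```text
t: 7.9
tcp_pos: [0.5098, -0.0003, 0.0177]
tcp_rot: [0.134, 0.991, -0.0, -0.001]
force: [-0.4, 0.3, -0.5]
gripper_width: 0.0368
grasp_force: 50.5
t: 8.32
tcp_pos: [0.5113, -0.0004, 0.0089]
tcp_rot: [0.134, 0.991, 0.0, 0.0]
force: [0.1, -0.4, -1.2]
gripper_width: 0.0362
grasp_force: 50.5
t 8.32 tcp [ 5.113e-01 -4.000e-04  8.900e-03] head_y 74.6 tilt [ 0. -0. -1.] shift cm [0.01 0.06 0.24] turn z -0.0 j6 -1.33 F [ 0.1 -0.4 -1.2] w 0.0362
```

```bash
python3 -m inch '0 0.03 0.1 0 0 0; 0 0.05 0.2 0 0 0; 0 0.05 0.25 0 0 0; 0 0.05 0.25 0 0 0; 0 0.05 0.25 0 0 0'
python3 - <<'E'
from h import *
im=grab('wrist','w6'); W=cloud(im)
rel([.5113,.0002,.0065],74.6); z=W[...,2]
o=manip.get_obs()['tcp_pos']
m=(abs(z-.034)<.006)&(np.hypot(W[...,0]-o[0],W[...,1]-o[1])<.03); print(np.nanpercentile(z[m],[10,50,90]))
E
```

```text
t: 8.73
tcp_pos: [0.5113, 0.0001, 0.0064]
tcp_rot: [0.134, 0.991, 0.0, 0.0]
force: [-0.1, 0.4, -1.8]
gripper_width: 0.0367
grasp_force: 50.5
t 8.78 tcp [5.113e-01 1.000e-04 6.400e-03] head_y 74.6 tilt [ 0.  0. -1.] shift cm [ 0.    0.01 -0.01] turn z -0.0 j6 -1.32 F [ 0.7  0.4 -1.5] w 0.0368
[0.03245673 0.03340398 0.03887506]
```

```bash
python3 -m inch '0 0 0 0 0 0; 0 0 0 0 0 0; 0 0 0 0 0 0; 0 0 0 0 0 0; 0 0 0 0 0 0' 0.72 50
python3 -m inch '0 0 -0.7 0 0 0; 0 0 -2 0 0 0; 0 0 -4 0 0 0; 0 0 -6 0 0 0; 0 0 -7.5 0 0 0'
python3 - <<'E'
from h import *
im=grab('wrist','w7'); rel([.5113,.0002,.2],74.6)
W=cloud(im); z=W[...,2]; m=(abs(z-.034)<.004)&(np.hypot(W[...,0]-.5113,W[...,1])<.05)
mm=cv2.morphologyEx(m.astype(np.uint8),cv2.MORPH_OPEN,np.ones((5,5),np.uint8)); c=max(cv2.findContours(mm,0,cv2.CHAIN_APPROX_NONE)[0],key=cv2.contourArea)
P=np.array([ray(im,*p[0],.034)[:2] for p in c],np.float32); print(cv2.minAreaRect(P),np.nanmedian(z[mm>0]))
q=W[mm>0]; A=np.c_[q[:,:2],np.ones(len(q))]; print('tilt',np.linalg.lstsq(A,q[:,2],rcond=None)[0][:2])
E
```

```text
t: 9.2
tcp_pos: [0.5114, 0.0001, 0.0064]
tcp_rot: [0.134, 0.991, -0.0, 0.0]
force: [0.6, -0.4, 0.6]
gripper_width: 0.0616
grasp_force: 0.0
t: 9.62
tcp_pos: [0.5116, 0.0001, 0.0831]
tcp_rot: [0.134, 0.991, 0.0, 0.001]
force: [0.4, 0.4, -0.4]
gripper_width: 0.0611
grasp_force: 0.0
t 9.67 tcp [5.132e-01 1.000e-04 8.530e-02] head_y 74.6 tilt [ 0.005 -0.    -1.   ] shift cm [  0.13  -0.02 -11.47] turn z -0.0 j6 -1.32 F [0.3 0.7 1.7] w 0.0614
((0.5103995203971863, -3.520399332046509e-07), (0.03738180175423622, 0.05950668454170227), 74.89118957519531) 0.03316554824019893
tilt [ 0.00087376 -0.00135292]
```

View pics/w7.png

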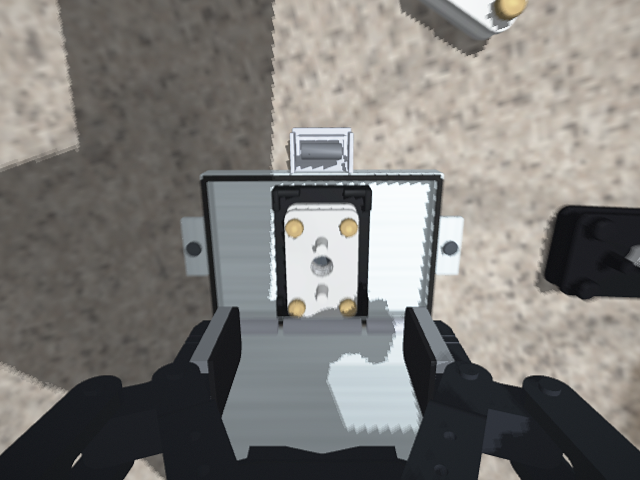

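The cell lies flat and centred in the nest at (322,262), less than 1 mm off. Next I shut the gripper and go up and over, behind the open lid.

```bash
python3 -m inch '0 0 -1.5 0 0 0; 0 0 -4 0 0 0; 0 0 -6.5 0 0 0; -1 0 -7 0 0 0; -3 0 -7 0 0 0' 0 60
python3 -m inch '-2.5 0 0 0 0 0; -5.5 0 0 0 0 0; -8.5 0 0 0 0 0; -11 0 0 0 0 0; -12.2 0 0 0 0 0'
python3 -m inch '0 0 0 0 0 0; 0 0 1.5 0 0 0; 0 0 4.5 0 0 0; 0 0 7.5 0 0 0; 0 0 9.5 0 0 0'
python3 - <<'E'
from h import *
im=grab('wrist','w8'); rel([.6558,-.0399,.052],74.6)
E
```

```text
t: 10.08
tcp_pos: [0.5403, -0.0077, 0.1533]
tcp_rot: [0.134, 0.991, 0.0, 0.001]
force: [0.2, -1.3, 0.3]
gripper_width: 0.001
grasp_force: 0.0
t: 10.5
tcp_pos: [0.661, -0.0414, 0.1507]
tcp_rot: [0.134, 0.991, -0.0, 0.001]
force: [0.7, -0.4, 0.8]
gripper_width: -0.0
grasp_force: 0.0
t: 10.92
tcp_pos: [0.6554, -0.0401, 0.0534]
tcp_rot: [0.134, 0.991, -0.0, -0.002]
force: [-0.2, 0.4, 0.1]
gripper_width: -0.0002
grasp_force: 0.0
t 10.97 tcp [ 0.6531 -0.0399  0.0499] head_y 74.6 tilt [-0.009  0.001 -1.   ] shift cm [-0.26  0.07 -0.22] turn z -0.0 j6 -1.38 F [-1.8  0.3 -3. ] w 0.0005
```

View pics/w8.png

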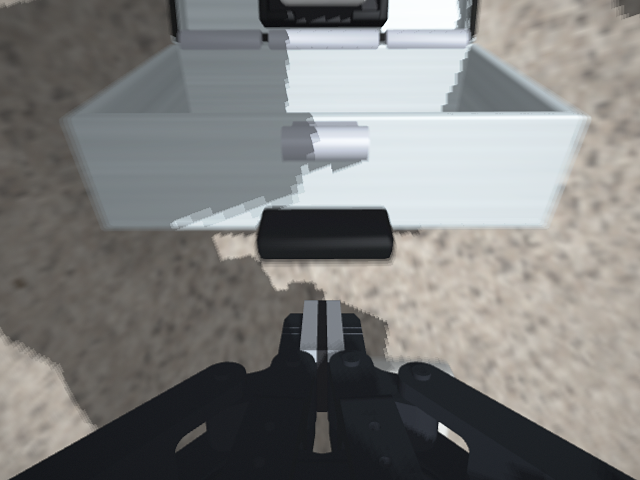

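The shut fingers stand behind the tab (tab at (325,235), tips at (322,300)). I push the lid forward along its arc.

```bash
python3 -m inch '0.8 0 0 0 0 0; 2 0 -0.3 0 0 0; 3.2 0 -0.8 0 0 0; 4.4 0 -1.5 0 0 0; 5.6 0 -2.3 0 0 0'
python3 -m inch '0.8 0 -0.6 0 0 0; 1.6 0 -1.1 0 0 0; 2.4 0 -1.5 0 0 0; 3.2 0 -1.8 0 0 0; 4 0 -2 0 0 0'
python3 - <<'E'
from h import *
im=grab('wrist','w9'); rel([.5113,.0002,.05],74.6)
E
```

```text
t: 11.38
tcp_pos: [0.6037, -0.0252, 0.0811]
tcp_rot: [0.134, 0.991, 0.0, 0.001]
force: [1.4, -0.8, 0.1]
gripper_width: -0.0002
grasp_force: 0.7
t: 11.8
tcp_pos: [0.565, -0.0146, 0.1]
tcp_rot: [0.134, 0.991, 0.0, 0.001]
force: [2.1, -0.0, -0.9]
gripper_width: -0.0001
grasp_force: 0.6
t 11.85 tcp [ 0.5631 -0.0143  0.0998] head_y 74.6 tilt [-0.001  0.    -1.   ] shift cm [5.37 0.02 4.98] turn z -0.0 j6 -1.35 F [-1.4  0.3  1. ] w -0.0002
```

View pics/w9.png

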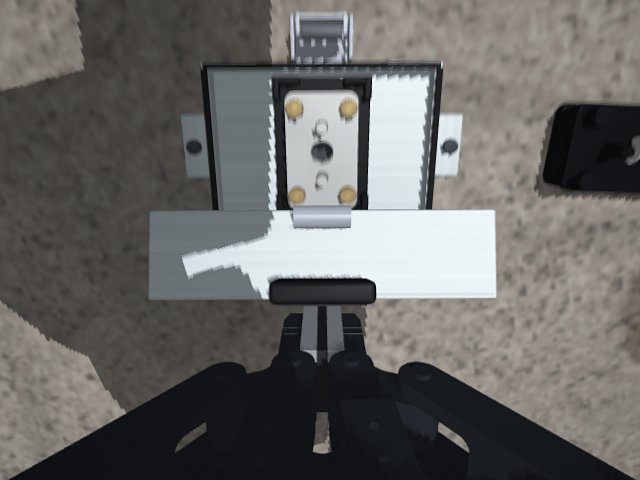

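The lid is near vertical with the fingers right behind the tab at (322,300). I continue the arc.

```bash
python3 -m inch '0.9 0 0.1 0 0 0; 1.8 0 0.4 0 0 0; 2.7 0 0.8 0 0 0; 3.5 0 1.2 0 0 0; 4.3 0 1.7 0 0 0'
python3 -m inch '0.6 0 0.4 0 0 0; 1.2 0 0.8 0 0 0; 1.8 0 1.3 0 0 0; 2.3 0 1.8 0 0 0; 2.8 0 2.3 0 0 0'
python3 - <<'E'
from h import *
im=grab('wrist','w10'); rel([.5113,.0002,.05],74.6)
W=cloud(im); o=np.array([.5113,.0002]); a=np.radians(-15.4); L=(W[...,:2]-o)@np.array([[np.cos(a),-np.sin(a)],[np.sin(a),np.cos(a)]])
# lid outer face, off to the sides of the gripper
for y in (-.05,.05):
  for x in (-.04,-.02,0,.02,.04):
    m=(abs(L[...,0]-x)<.004)&(abs(L[...,1]-y)<.008)&(W[...,2]>.02)&(W[...,2]<.15); print(y,x,m.sum(),np.round(np.nanmedian(W[...,2][m]),4) if m.any() else '')
E
```

```text
t: 12.27
tcp_pos: [0.5224, -0.0031, 0.0817]
tcp_rot: [0.134, 0.991, -0.0, -0.001]
force: [1.0, -0.1, 2.9]
gripper_width: -0.0001
grasp_force: 1.0
t: 12.68
tcp_pos: [0.4964, 0.0042, 0.0587]
tcp_rot: [0.134, 0.991, -0.0, 0.0]
force: [0.4, 0.6, 0.5]
gripper_width: -0.0002
grasp_force: 0.3
t 12.73 tcp [0.4946 0.0044 0.0578] head_y 74.6 tilt [-0.003  0.    -1.   ] shift cm [-1.72  0.04  0.77] turn z -0.0 j6 -1.32 F [-1.3  0.  -1.6] w 0.0002
-0.05 -0.04 1558 0.0559
-0.05 -0.02 680 0.0678
-0.05 0 549 0.0631
-0.05 0.02 5 0.0594
-0.05 0.04 0 
0.05 -0.04 1675 0.0567
0.05 -0.02 672 0.0678
0.05 0 552 0.0631
0.05 0.02 9 0.0589
0.05 0.04 0
```

```bash
ls -la pics | head -30
```

```text
total 33048
drwxr-xr-x 2 agent agent    4096 Dec  1 17:26 .
drwxr-xr-x 3 agent agent    4096 Dec  1 17:20 ..
-rw-r--r-- 1 agent agent  466253 Dec  1 17:20 crop0.png
-rw-r--r-- 1 agent agent 2151047 Dec  1 17:20 scene0.pkl
-rw-r--r-- 1 agent agent  444015 Dec  1 17:20 scene0.png
-rw-r--r-- 1 agent agent 2151047 Dec  1 17:23 scene1.pkl
-rw-r--r-- 1 agent agent  442246 Dec  1 17:23 scene1.png
-rw-r--r-- 1 agent agent 2151047 Dec  1 17:20 top0.pkl
-rw-r--r-- 1 agent agent  488193 Dec  1 17:20 top0.png
-rw-r--r-- 1 agent agent 2151047 Dec  1 17:21 w1.pkl
-rw-r--r-- 1 agent agent  477084 Dec  1 17:21 w1.png
-rw-r--r-- 1 agent agent 2151047 Dec  1 17:26 w10.pkl
-rw-r--r-- 1 agent agent  378088 Dec  1 17:26 w10.png
-rw-r--r-- 1 agent agent 2151047 Dec  1 17:22 w2.pkl
-rw-r--r-- 1 agent agent  391238 Dec  1 17:22 w2.png
-rw-r--r-- 1 agent agent 2151047 Dec  1 17:23 w3.pkl
-rw-r--r-- 1 agent agent  426619 Dec  1 17:23 w3.png
-rw-r--r-- 1 agent agent 2151047 Dec  1 17:24 w4.pkl
-rw-r--r-- 1 agent agent  379674 Dec  1 17:24 w4.png
-rw-r--r-- 1 agent agent 2151047 Dec  1 17:24 w5.pkl
-rw-r--r-- 1 agent agent  417135 Dec  1 17:24 w5.png
-rw-r--r-- 1 agent agent 2151047 Dec  1 17:25 w6.pkl
-rw-r--r-- 1 agent agent  376855 Dec  1 17:25 w6.png
-rw-r--r-- 1 agent agent 2151047 Dec  1 17:25 w7.pkl
-rw-r--r-- 1 agent agent  392595 Dec  1 17:25 w7.png
-rw-r--r-- 1 agent agent 2151047 Dec  1 17:25 w8.pkl
-rw-r--r-- 1 agent agent  331323 Dec  1 17:25 w8.png
-rw-r--r-- 1 agent agent 2151047 Dec  1 17:26 w9.pkl
-rw-r--r-- 1 agent agent  387144 Dec  1 17:26 w9.png
```

No picture views are left, so I work with numbers now. The lid slope is about 0.23 rad. I lift, move above the tab, then press down in small steps.

```bash
python3 -m inch '0 0 -1 0 0 0; 0.5 0 -2 0 0 0; 2 0 -2.2 0 0 0; 3.3 0 -2.2 0 0 0; 3.6 0 -2.2 0 0 0'
python3 -m inch '0 0 0.4 0 0 0; 0 0 0.8 0 0 0; 0 0 1.2 0 0 0; 0 0 1.6 0 0 0; 0 0 2 0 0 0'
python3 -m inch '0 0 0.3 0 0 0; 0 0 0.6 0 0 0; 0 0 0.9 0 0 0; 0 0 1.1 0 0 0; 0 0 1.1 0 0 0'
python3 - <<'E'
from h import *
im=grab('wrist','w11'); rel([.5113-.055*.964,.0002+.055*.2656,.039],74.6)
W=cloud(im); o=np.array([.5113,.0002]); a=np.radians(-15.4); L=(W[...,:2]-o)@np.array([[np.cos(a),-np.sin(a)],[np.sin(a),np.cos(a)]])
for x in (-.04,-.03,-.02,-.01,0):
    m=(abs(L[...,0]-x)<.004)&(abs(abs(L[...,1])-.05)<.008)&(W[...,2]>.02)&(W[...,2]<.15); print(x,m.sum(),np.round(np.nanmedian(W[...,2][m]),4) if m.any() else '')
E
```

```text
t: 13.15
tcp_pos: [0.4607, 0.014, 0.0825]
tcp_rot: [0.134, 0.991, 0.0, -0.0]
force: [-0.9, 0.0, 0.5]
gripper_width: -0.0001
grasp_force: 0.0
t: 13.57
tcp_pos: [0.4624, 0.0136, 0.0607]
tcp_rot: [0.134, 0.991, -0.0, -0.0]
force: [0.6, -0.4, 0.4]
gripper_width: -0.0001
grasp_force: 0.3
t: 13.98
tcp_pos: [0.4611, 0.0138, 0.0503]
tcp_rot: [0.134, 0.991, -0.0, -0.001]
force: [-4.0, 1.4, 6.1]
gripper_width: 0.0001
grasp_force: 3.0
t 14.03 tcp [0.461  0.0138 0.0502] head_y 74.6 tilt [-0.002  0.    -1.   ] shift cm [0.28 0.02 1.12] turn z -0.0 j6 -1.3 F [-4.4  1.7  6.1] w -0.0
-0.04 2814 0.0564
-0.03 924 0.0579
-0.02 18 0.0573
-0.01 0 
0 77 0.0555
```

On the catch at 6 N. I press on.

```bash
python3 -m inch '0 0 0.2 0 0 0; 0 0 0.4 0 0 0; 0 0 0.6 0 0 0; 0 0 0.7 0 0 0; 0 0 0.7 0 0 0'
python3 -m inch '0 0 0.1 0 0 0; 0 0 0.2 0 0 0; 0 0 0.3 0 0 0; 0 0 0.4 0 0 0; 0 0 0.4 0 0 0'
```

```text
t: 14.45
tcp_pos: [0.4613, 0.0138, 0.043]
tcp_rot: [0.134, 0.991, -0.0, -0.001]
force: [-0.1, 0.6, -0.3]
gripper_width: -0.0002
grasp_force: 0.0
t: 14.87
tcp_pos: [0.4611, 0.0139, 0.04]
tcp_rot: [0.134, 0.991, 0.0, -0.001]
force: [-7.8, 2.9, 19.9]
gripper_width: 0.0003
grasp_force: 10.4
```

```bash
python3 -m inch '0 0 0 0 0 0; 0 0 0 0 0 0; 0 0 0 0 0 0; 0 0 0 0 0 0; 0 0 0 0 0 0'
python3 - <<'E'
from h import *
im=grab('wrist','w12'); W=cloud(im); o=np.array([.5113,.0002]); a=np.radians(-15.4); L=(W[...,:2]-o)@np.array([[np.cos(a),-np.sin(a)],[np.sin(a),np.cos(a)]])
m=(abs(L[...,0]+.02)<.023)&(abs(abs(L[...,1])-.05)<.012)&(W[...,2]>.035)&(W[...,2]<.08)
q=np.c_[L[m],np.ones(m.sum())]; print('lid top',np.nanmedian(W[...,2][m]),'slope',np.linalg.lstsq(q,W[...,2][m],rcond=None)[0][0])
t=load('top0'); n=grab('top','top1'); A,B=cloud(t)[...,2],cloud(n)[...,2]
for k,(u,v) in dict(mount=(479,258),plate=(181,261),stick=(233,204)).items():
    s=(slice(v-14,v+14),slice(u-14,u+14)); print(k,np.abs(t['pixels'][s].astype(int)-n['pixels'][s]).mean())
print(manip.get_obs()['force'])
E
```

```text
t: 15.28
tcp_pos: [0.4611, 0.0139, 0.04]
tcp_rot: [0.134, 0.991, 0.0, -0.001]
force: [-7.4, 1.1, 19.3]
gripper_width: -0.0001
grasp_force: 9.6
lid top 0.050209297207019415 slope 0.0212312390224589
mount 8.974489795918368
plate 12.33078231292517
stick 11.4328231292517
[-7.12090772  2.59601731 18.67260802]
```

```bash
python3 -c "
from rig import manip
print(manip.finish_job())"
```

```text
the job is handed in; nothing more can be done
None
```

I handed the job in with the cell flat in the nest (less than 1 mm off centre before closing), the catch snapped and the lid shut, and the fingers pressing the tab at about 19 N; the arm never went near the bystanders, though I did not re-measure where they lie, and no verdict came back.

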